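Free the slide rack from a clamp of unknown thread and hang it on the drip hook

ROBOT

A 7-joint arm with a two-finger parallel gripper is mounted at the origin on a cart in front of the work surface, level with it; the furniture and walls round the work are solid. World frame = base frame: x ahead of the robot, y to its left, z up, the work surface at z = 0. Lengths are in mm, angles in rad, forces in N, time in s.
With the tool pointing down it reaches from about 400 to 900 mm from the base axis. Payload 5.5 kg.
Tool frame: the origin (TCP) lies on the centre line of the jaws, within the pads' length; the fingertips stand ctrl.nose_length ahead of it and the grasp point (between the pads) lies 6 mm ahead of it (ctrl.nose_length is the distance from the TCP to the fingertips, in mm); z points along the fingers, y is the line along which they close (so a half turn about z gives the same grasp; the last joint's range is limited). The gripper opens to 92 mm and grips with 3 to 60 N. Pads are 19 mm wide; open, the fingers measure 130 mm over their backs; the gripper's body (75 mm by 190 mm) begins 47 mm behind the grasp point.
Start: joints at [1.468, 0.501, -0.427, 1.55, 0.221, 1.138, -0.21], TCP at [232.534, -606.982, 251.729] pointing down, gripper open.
Joint ranges: [-2.88, 2.88], [-0.31, 2.03], [-1.54, 1.56], [0.2, 2.42], [-1.41, 4.55], [0.19, 2.02], [-2.57, 2.57]. Speed limits (rad/s): [2.57, 2.57, 3.14, 3.14, 3.14, 3.14, 3.14].

INTERFACE

Orientations are given as a 3x3 rotation matrix whose columns are the frame's x, y, z axes.
In Python, from workcell import ctrl gives the robot as it stands.
- The arm moves only by the tool play_rows, never from a script. Its argument "targets" is a list of rows, each an object of numbers: "x", "y", "z": the shift along the world's x, y, z scaled (see below); "ax", "ay", "az": the turn, a rotation vector about the world's x, y, z scaled (see below); "grip": the closure, from 0 (fully open) to 1 (shut). A call has 1 to 20 rows; each row shifts and turns the commanded pose from where the row before left it; what a row does not reach is not made up. The controller multiplies each number of a shift by 0.2 m and each number of a turn by pi/2 rad. A row lasts 1/8 s, in which the tool goes at most 62.5 mm and 10.7 degrees, less where a joint would pass 70% of its speed; a pose out of reach is approached as far as the arm can. A call with a number of a shift or a turn outside -1 to 1 is refused whole. A call with a gripper value outside its range is refused whole. The fingers move at their own pace and stop on an object; "force" is the grip in N (left out, the last holds). Time passes only in rows, so rows that do not move let the fingers close. It gives the time, the measured TCP pose, the force, the opening and the grip force at its end, in the units of the state.
- ctrl.state(): the state, without advancing time (a new reading comes with each control period).
- ctrl.snapshot(name): name is "side" or "top" or "wrist"; returns the picture (480x640x3 uint8, red, green, blue); there is no depth.
- ctrl.calibration(name): a dict with "intrinsics" (3x3 intrinsics, pixels), "R" (3x3) and "t" (3): a world point X has camera coordinates R X + t; the wrist camera has in their place "hand_eye" (4x4, takes a point from camera to tool coordinates, whose origin is the TCP and whose axes are the flange's). Camera axes: x right, y down, z forward; pixel columns grow to the right and rows downward; lengths in mm; the calibration is good to about 2 mm. A picture is of the moment at which its call begins: read the wrist's pose just before it. calibration takes no time and is no camera call.
- ctrl.hand_in(): hands the job in; it is judged then, once.
Trained networks look in the newest picture that a camera, given by its name, has taken for a name from the list of things; names that differ only in an ending like _2 or _b are one class to them, and where a whole thing is asked for, a point or a joint stands for the part that bears it (a point fixed in the world has none). Each returns a list of dicts, best first, with "p" (0 to 1); they miss things now and then, are a little off and sometimes report something else, mostly with a low value. They report only what shows in the picture. A call takes as long as a camera call.
- ctrl.boxes_of(query, camera): "at" ([column, row] in pixels, amid what is visible of it).
- ctrl.outline_of(query, camera): "region" (480x640 bool, what is visible of it) and "at" ([column, row] in pixels, amid what is visible of it).
- ctrl.place_of(query, camera): "at" ([column, row] in pixels: a listed point, or the origin of a listed thing).
The state is a dict: "t": time; "qpos": joint angles; "qd": joint speeds; "effort": joint torques, N m; "tool_pos": TCP position; "eef_rot": TCP orientation; "contact_force": force on the tool from outside, world axes, zero at the start; "torque": the same for the moment, N m; "width": opening from 0.0 (shut) to 1.0 (fully open); "grip_force": force on a finger pad.
Only numpy, scipy, OpenCV 4.12 (cv2) and the standard library are available. Lean on these libraries where they do the work, as an engineer would, in place of code of your own. Each camera call takes 0.05 s, during which the arm holds its last target. There are 200 camera calls.

TASK

Turn the clamp's square black knob to raise the orange cup clear of the slide rack it holds; the thread may be right- or left-handed and nothing shows which, so try both ways and go on the way that gives. Draw the rack out by its green front post, stand it on the worktop in front of the clamp and let go; then take it by the green tab above its wire bail, hang the bail on the drip hook, tug it down gently to make sure it is held before you let go, and leave it hanging. Keep the rack upright throughout and do not disturb the other things.

Things in the scene. Friction and masses are not known exactly. Their poses are not given: they have to be found in the camera images.
- clamp: Fixed clamp: two aluminium legs (30 x 16 mm, 142 mm high, inner faces 76 mm apart; 8 mm thick feet reach 82 mm to either side) under a blue bridge 36 mm deep (x), 108 mm wide (y), 140 to 160 mm above the worktop. Origin on the worktop midway between the legs; z up, -x the open front, where the rack comes out.
- knob_grip (a point): On the axis of the black square knob on the bridge, 181 mm up, 11 mm below its top. Knob 34 mm square, 164 to 192 mm up, at first with its faces square to the clamp's x and y; it turns about z without rising. Loosening, clockwise or anticlockwise by chance, meets an even 0.08 N m up to a hard stop after 3.1 rad; the other way it is hard against a stop from the start. It stays where left.
- rack: Loose steel slide rack, about 0.18 kg, standing on the worktop in the clamp under the cup. Origin on its underside below the bail; z up, -x towards its front post. Tray x = -44 to +50 mm, 60 mm wide, 33 mm high; bail: an arch of 6 mm wire in the y-z plane at x = 0, 60 mm wide below, 83 mm high. Centre of mass within a few mm of the origin in x and y.
- post_grip (a point): Point in the green front post of the rack, 75 mm in front (-x) of its origin and 48 mm above its underside. The post is 14 mm (x) by 12 mm (y) and reaches 62 mm high; it stands out in front of the clamp.
- tab_grip (a point): In the green tab on top of the rack's bail, 97 mm above its underside. Tab 16 mm (x) by 20 mm (y), 83 to 107 mm high. At first the orange cup of the clamp covers it: its round skirt (39 mm across) reaches 9 mm down round the tab and rises 5 mm per rad of loosening, 15 mm in all. Grip the tab across y, so that the hook's prong can pass between the fingertips.
- bail_under (a point): Underside of the top wire of the rack's bail, above the rack's origin and 77 mm above its underside: this rests on the prong when hung. The wire is straight and level for 9 mm either side of it and then slopes down.
- hook: Fixed drip hook: round foot 100 mm across, upright post 16 mm thick (24 mm at the prong) and 200 mm high at its origin (on the worktop), and a level prong, 8 mm thick, that points along -x with its axis 180 mm above the worktop. The prong runs 128 mm out from the post's axis and then turns up; the upturned tip ends 146 mm out and 196 mm high.
- hook_seat (a point): Point on top of the prong, 80 mm out from the post's axis, 184 mm above the worktop, where the bail should rest; the point's x axis points along the prong towards the post. The bail may rest anywhere on the level prong. A tug of 3 to 15 N is right; the hook must not take over 30 N.
- stain_bottle: Amber dropper bottle with black cap, 40 mm across, 106 mm high, loose bystander. Origin under its centre.
- petri_dish: Petri dish with pink content, 58 mm across, 14 mm high, loose bystander. Origin under its centre.
- sample_tube: Standing tube with orange cap, 34 mm across, 112 mm high, loose bystander. Origin under its centre.
- eyepiece: Black microscope eyepiece, 40 mm across, 59 mm high, loose bystander. Origin under its centre.
- objective_can: White can with black lid, 38 mm across, 54 mm high, loose bystander. Origin under its centre.
- spare_clamp: An identical clamp, fixed, empty and not needed, standing 250 mm to the left (+y) of the clamp and 30 mm nearer its front. Origin as for the clamp.

How it is judged:
By the outcome, as a careful person would: the job done as asked, in the order asked, and still so for the second after the job is handed in, with the robot touching nothing.
It also fails if it takes over 72 s, if anything falls off the work surface, if the arm or the gripper's body presses on something with over 40 N, if the wrist force passes 120 N, or if a joint passes its speed limit or range.

## Working session

There is one attempt and no reset: what is moved stays moved. The work goes in short steps, Python scripts to look and compute and a tool call to move; the robot and the scene stay as the last step left them, time stands still between calls to the robot, and variables do not carry over. Pictures are saved under pics/ and viewed, at most 10 in all, crops included, and the job is handed in when it is done.

Besides the shell and the picture viewer there is one more tool, called after ">>>" as name([rows], argument=value, ...), one row to a line, values as JSON. play_rows: Moves the arm, as the interface text tells. Its arguments: {"type":"object","properties":{"targets":{"type":"array"},"force":{"type":"number"}},"required":["targets"]}

```bash
ls; mkdir -p pics
cat > h.py <<'E'
import numpy as np, cv2
from workcell import ctrl
def cam(n):
    c=ctrl.calibration(n);K=np.array(c['intrinsics'])
    if n=='wrist':
        s=ctrl.state();H=np.array(c['hand_eye']);T=np.eye(4);T[:3,:3]=s['eef_rot'];T[:3,3]=s['tool_pos']
        M=np.linalg.inv(T@H);return K,M[:3,:3],M[:3,3]
    return K,np.array(c['R']),np.array(c['t'])
def ray(n,uv):
    K,R,t=cam(n);d=R.T@np.linalg.inv(K)@[uv[0],uv[1],1];return -R.T@t,d/np.linalg.norm(d)
def onz(n,uv,z):
    o,d=ray(n,uv);return o+d*(z-o[2])/d[2]
def proj(n,X):
    K,R,t=cam(n);p=K@(R@np.array(X,float)+t);return p[:2]/p[2]
def tri(rs):
    A=sum(np.eye(3)-np.outer(d,d) for o,d in rs);b=sum((np.eye(3)-np.outer(d,d))@o for o,d in rs)
    X=np.linalg.solve(A,b);return X,[np.linalg.norm((np.eye(3)-np.outer(d,d))@(X-o)) for o,d in rs]
def snap(n,f):
    im=ctrl.snapshot(n);cv2.imwrite('pics/'+f,cv2.cvtColor(im,cv2.COLOR_RGB2BGR));return im
E
python3 - <<'E'
from h import *
np.set_printoptions(precision=1,suppress=True)
print(ctrl.nose_length,ctrl.state())
for n in('top','side'):
    snap(n,n+'0.png');K,R,t=cam(n);print(n,-R.T@t,R[2])
Z=dict(clamp=0,knob_grip=181,rack=0,post_grip=48,tab_grip=97,hook=0,hook_seat=184,stain_bottle=0,petri_dish=0,sample_tube=0,eyepiece=0,objective_can=0,spare_clamp=0)
for q,z in Z.items():
    for n in('top','side'):
        r=ctrl.place_of(q,n)[:3]
        for e in r: print(q,n,round(e['p'],2),np.array(e['at']),onz(n,e['at'],z))
E
```

```text
pics
25.0 {'t': 0.0, 'qpos': array([ 1.5,  0.5, -0.4,  1.6,  0.2,  1.1, -0.2]), 'qd': array([ 0.,  0.,  0., -0.,  0., -0.,  0.]), 'effort': array([ -0. , -56.7,  -5.8, -27.9,  -0.1,   0. ,   0. ]), 'tool_pos': array([ 232.2, -606.4,  250.7]), 'eef_rot': array([[ 0.9,  0.4, -0. ],
       [ 0.4, -0.9,  0. ],
       [ 0. , -0. , -1. ]]), 'contact_force': array([0.2, 0.2, 0.4]), 'torque': array([-0.,  0.,  0.]), 'grip_force': 0.0, 'width': 0.9978217518988336}
top [ 444.5  -31.1 1216.7] [ 0.1  0.  -1. ]
side [  203.9 -1298.8   632.2] [ 0.2  0.9 -0.4]
clamp top 0.78 [274.1 230.7] [587.8  89.    0. ]
clamp side 0.75 [326.  259.2] [588.4 101.1   0. ]
clamp side 0.31 [412.8 376.9] [ 603.9 -451.5    0. ]
knob_grip top 0.27 [329.3 196.3] [646.2 -52.  181. ]
knob_grip side 0.69 [328.4 195.5] [588.2  87.3 181. ]
rack top 0.95 [271.2 226.3] [599.4  96.9   0. ]
rack side 0.71 [328.7 258. ] [597.5 107.2   0. ]
post_grip top 0.95 [266.4 257.6] [513.7 102.2  48. ]
post_grip side 0.82 [296.9 247.4] [505.9  84.6  48. ]
post_grip side 0.66 [325.3 257.2] [560.7   7.1  48. ]
tab_grip top 0.6 [263.5 226.5] 
[... 501 characters left out ...]
.4] [395.5 258.6   0. ]
petri_dish side 0.62 [247.8 242.2] [403.5 266.9   0. ]
sample_tube top 0.64 [330.4 195.5] [683.6 -58.6  -0. ]
sample_tube side 0.73 [382.4 280.9] [688.7 -58.2   0. ]
eyepiece top 0.74 [330.5 197.9] [677.2 -58.9   0. ]
eyepiece top 0.73 [479.5 228.1] [ 601.  -451.4   -0. ]
eyepiece side 0.9 [412.4 375.4] [ 605.  -446.9    0. ]
objective_can top 0.54 [477.3 259.1] [ 519.3 -444.     0. ]
objective_can side 0.66 [372.  379.9] [ 528.6 -443.1    0. ]
objective_can side 0.26 [326.8 259.2] [590.5 100.6   0. ]
spare_clamp top 0.92 [174.6 239.7] [560.9 351.    0. ]
spare_clamp side 0.88 [296.9 227.2] [565.1 354.9   0. ]
spare_clamp side 0.16 [371.7 378.6] [ 529.3 -439.2    0. ]
```

View pics/top0.png

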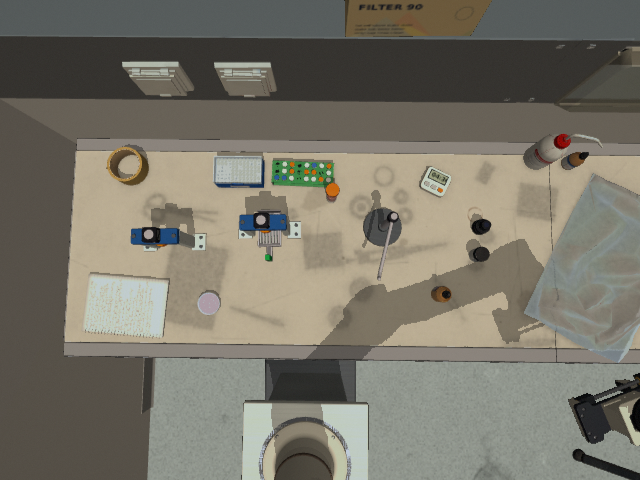

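View pics/side0.png

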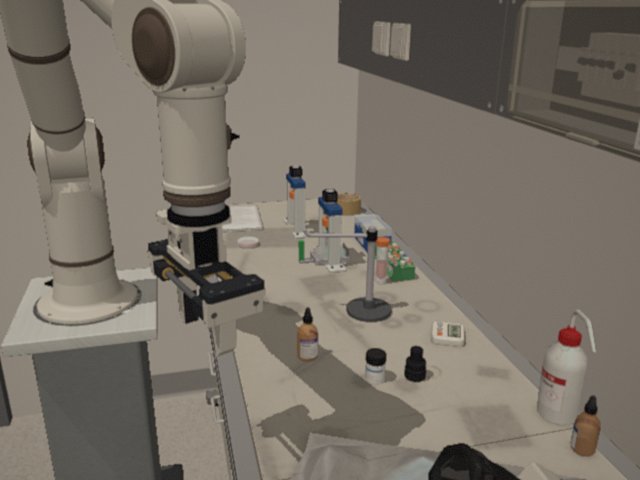

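Run:
```python
from h import *
np.set_printoptions(precision=3,suppress=True)
s=ctrl.state();print(s['eef_rot'],s['qpos']);c=ctrl.calibration('wrist');print(c['hand_eye'],c['intrinsics'])
# bridge: blue mask in top image at z=160 ; knob top
im=cv2.cvtColor(cv2.imread('pics/top0.png'),cv2.COLOR_BGR2HSV)
m=cv2.inRange(im,(100,120,40),(125,255,255))
n,l,st,ce=cv2.connectedComponentsWithStats(m)
for i in range(1,n):
    if st[i,4]>60:
        p=np.argwhere(l==i)[:,::-1].astype(float)
        q=np.array([onz('top',a,160)[:2] for a in p]);r=cv2.minAreaRect(q.astype(np.float32));print(st[i],q.mean(0),r)
for q in('clamp','spare_clamp','hook','hook_seat'):
    a=tri([ray(n,ctrl.place_of(q,n)[0]['at']) for n in('top','side')]);print(q,a)
m=cv2.inRange(im,(45,100,40),(80,255,255))[245:270,255:280];p=np.argwhere(m)[:,::-1].mean(0)+[255,245];print(p,onz('top',p,62))
```

```text
[[ 0.934  0.358  0.   ]
 [ 0.358 -0.934 -0.   ]
 [ 0.     0.    -1.   ]] [ 1.468  0.501 -0.427  1.55   0.221  1.138 -0.21 ]
[[  -0.001   -0.953   -0.302   81.728]
 [   1.      -0.      -0.001   -0.042]
 [   0.001   -0.302    0.953 -133.495]
 [   0.       0.       0.       1.   ]] [[350.323   0.    316.906]
 [  0.    350.323 237.918]
 [  0.      0.      1.   ]]
[216 161  48  26 166] [682.584 140.846] ((680.3943481445312, 144.0709228515625), (53.095157623291016, 121.09912109375), 27.290016174316406)
[240 214  47  17 455] [588.073  98.176] ((588.658447265625, 99.23390197753906), (35.28825378417969, 105.63589477539062), 2.0652761459350586)
[131 228  48  16 448] [553.16 341.25] ((554.7175903320312, 347.3575744628906), (34.580570220947266, 108.95661163330078), 0.6813163161277771)
clamp (array([586.111,  88.659,   5.586]), [np.float64(1.083636611074432), np.float64(1.0836366110745377)])
spare_clamp (array([562.332, 350.035,   1.957]), [np.float64(1.672525468424186), np.float64(1.6725254684243323)])
hook (array([ 603.661, -194.314,    3.064]), [np.float64(1.99706785497418), np.float64(1.9970678549742704)])
hook_seat (array([ 526.199, -181.404,  184.016]), [np.float64(3.1146066919287656), np.float64(3.114606691928995)])
[268.027 257.432] [513.365  96.571  62.   ]
```

>>> play_rows([
  {"x":0.076,"y":0.195,"z":0.05,"az":-0.013,"grip":0},
  {"x":0.076,"y":0.195,"z":0.05,"az":-0.013,"grip":0},
  {"x":0.076,"y":0.195,"z":0.05,"az":-0.013,"grip":0},
  {"x":0.076,"y":0.195,"z":0.05,"az":-0.013,"grip":0},
  {"x":0.076,"y":0.195,"z":0.05,"az":-0.013,"grip":0},
  {"x":0.076,"y":0.195,"z":0.05,"az":-0.013,"grip":0},
  {"x":0.076,"y":0.195,"z":0.05,"az":-0.013,"grip":0},
  {"x":0.076,"y":0.195,"z":0.05,"az":-0.013,"grip":0},
  {"x":0.076,"y":0.195,"z":0.05,"az":-0.013,"grip":0},
  {"x":0.076,"y":0.195,"az":-0.013,"grip":0},
  {"x":0.076,"y":0.195,"az":-0.013,"grip":0},
  {"x":0.076,"y":0.195,"az":-0.013,"grip":0},
  {"x":0.076,"y":0.195,"az":-0.013,"grip":0},
  {"x":0.076,"y":0.195,"az":-0.013,"grip":0},
  {"x":0.076,"y":0.195,"az":-0.013,"grip":0},
  {"x":0.076,"y":0.195,"az":-0.013,"grip":0},
  {"x":0.076,"y":0.195,"az":-0.013,"grip":0},
  {"x":0.076,"y":0.195,"az":-0.013,"grip":0},
])

```text
$.targets[0]: bad value
```

Run:
```python
from h import *
np.set_printoptions(precision=3,suppress=True)
s=ctrl.state();print(s['t'],s['tool_pos'],s['eef_rot'][:,0],s['qpos'],s['contact_force'])
snap('wrist','w1.png')
for q,z in dict(clamp=0,knob_grip=181,post_grip=48,rack=0,spare_clamp=0).items():
    for e in ctrl.place_of(q,'wrist')[:2]: print(q,e['p'],e['at'],onz('wrist',e['at'],z))
```

```text
1.8 [ 232.548 -606.962  251.708] [0.934 0.358 0.   ] [ 1.468  0.501 -0.427  1.55   0.221  1.138 -0.21 ] [ 0.778 -1.102  0.208]
```

View pics/w1.png

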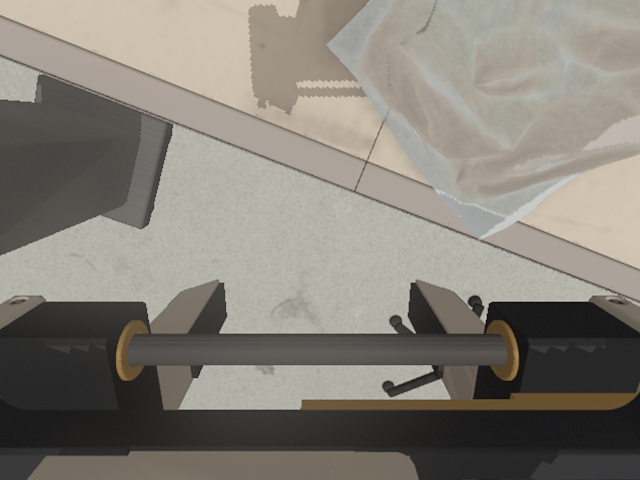

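The wrist view shows only the bench edge and the open fingers (rows 280–400); the call was refused, probably because it wants all seven numbers in each row.

>>> play_rows([
  {"x":0.076,"y":0.195,"z":0.05,"ax":0,"ay":0,"az":-0.013,"grip":0},
  {"x":0.076,"y":0.195,"z":0.05,"ax":0,"ay":0,"az":-0.013,"grip":0},
  {"x":0.076,"y":0.195,"z":0.05,"ax":0,"ay":0,"az":-0.013,"grip":0},
  {"x":0.076,"y":0.195,"z":0.05,"ax":0,"ay":0,"az":-0.013,"grip":0},
  {"x":0.076,"y":0.195,"z":0.05,"ax":0,"ay":0,"az":-0.013,"grip":0},
  {"x":0.076,"y":0.195,"z":0.05,"ax":0,"ay":0,"az":-0.013,"grip":0},
  {"x":0.076,"y":0.195,"z":0.05,"ax":0,"ay":0,"az":-0.013,"grip":0},
  {"x":0.076,"y":0.195,"z":0.05,"ax":0,"ay":0,"az":-0.013,"grip":0},
  {"x":0.076,"y":0.195,"z":0.05,"ax":0,"ay":0,"az":-0.013,"grip":0},
  {"x":0.076,"y":0.195,"z":0,"ax":0,"ay":0,"az":-0.013,"grip":0},
  {"x":0.076,"y":0.195,"z":0,"ax":0,"ay":0,"az":-0.013,"grip":0},
  {"x":0.076,"y":0.195,"z":0,"ax":0,"ay":0,"az":-0.013,"grip":0},
  {"x":0.076,"y":0.195,"z":0,"ax":0,"ay":0,"az":-0.013,"grip":0},
  {"x":0.076,"y":0.195,"z":0,"ax":0,"ay":0,"az":-0.013,"grip":0},
  {"x":0.076,"y":0.195,"z":0,"ax":0,"ay":0,"az":-0.013,"grip":0},
  {"x":0.076,"y":0.195,"z":0,"ax":0,"ay":0,"az":-0.013,"grip":0},
  {"x":0.076,"y":0.195,"z":0,"ax":0,"ay":0,"az":-0.013,"grip":0},
  {"x":0.076,"y":0.195,"z":0,"ax":0,"ay":0,"az":-0.013,"grip":0},
])

```text
t: 4.35
tool_pos: [506.6, 96.1, 341.9]
eef_rot: [[1.0, -0.003, 0.001], [-0.003, -1.0, -0.0], [0.001, 0.0, -1.0]]
contact_force: [0.2, -0.7, 0.4]
width: 0.998
grip_force: 0.0
```

Run:
```python
from h import *
np.set_printoptions(precision=3,suppress=True)
s=ctrl.state();print(s['t'],s['tool_pos'],s['eef_rot'][:,0],s['qpos'],s['contact_force'])
snap('wrist','w2.png')
for q,z in dict(clamp=0,knob_grip=181,post_grip=48,rack=0).items():
    for e in ctrl.place_of(q,'wrist')[:2]: print(q,e['p'],e['at'],onz('wrist',e['at'],z))
```

```text
4.35 [506.637  96.073 341.938] [ 1.    -0.003  0.001] [ 0.58   0.257 -0.964  1.76   0.223  1.24  -2.015] [ 0.157 -0.652  0.371]
clamp 0.31 [444.5, 47.3] [681.124 -51.699   0.   ]
post_grip 0.96 [316.5, 189.0] [514.714  96.959  48.   ]
```

View pics/w2.png

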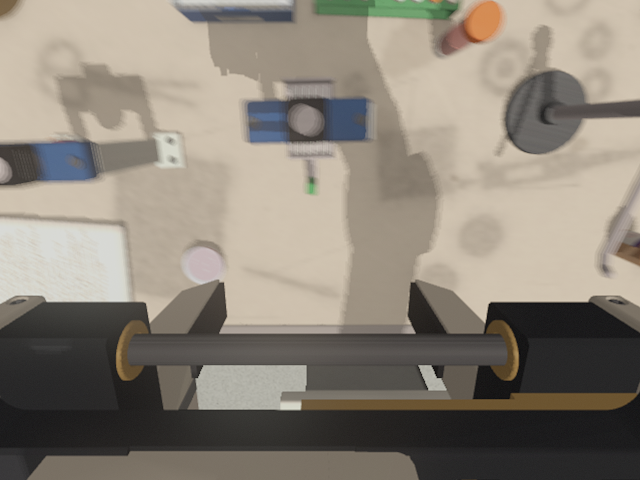

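Wrist view: bridge at (309,121), knob cap centre at (305,121), green post top at (312,186), hook foot at (545,112) and prong tip at (604,268); the clamp looks square to the tool.

Run:
```python
from h import *
np.set_printoptions(precision=2,suppress=True)
im=cv2.imread('pics/w2.png');hsv=cv2.cvtColor(im,cv2.COLOR_BGR2HSV)
m=cv2.inRange(hsv,(100,120,40),(125,255,255));m[:80]=0;m[180:]=0;m[:,:200]=0;m[:,420:]=0
p=np.argwhere(m)[:,::-1];q=np.array([onz('wrist',a,160)[:2] for a in p]);print(cv2.minAreaRect(q.astype(np.float32)))
for e in ([246.5,98.5],[371,98.5],[246.5,143],[371,143]):print(onz('wrist',e,160)[:2])
# knob: dark pixels within
g=im.max(2);k=(g<60).astype(np.uint8);k[:90]=0;k[150:]=0;k[:,:280]=0;k[:,340:]=0
r=np.argwhere(k)[:,::-1];print('knob px',r.min(0),r.max(0),[onz('wrist',e,192)[:2] for e in (r.min(0),r.max(0))])
c=cv2.HoughCircles(cv2.cvtColor(im,cv2.COLOR_BGR2GRAY)[90:150,275:340],cv2.HOUGH_GRADIENT,1,50,param1=80,param2=12,minRadius=10,maxRadius=22);print(c)
print(onz('wrist',(305,121),192))
m=cv2.inRange(hsv,(45,100,40),(80,255,255));m[:170]=0;m[200:]=0;m[:,:300]=0;m[:,325:]=0
r=np.argwhere(m)[:,::-1];print('post',r.min(0),r.max(0));print(onz('wrist',[(r.min(0)[0]+r.max(0)[0])/2,r.max(0)[1]-4],62))
cv2.imwrite('pics/c2.png',cv2.resize(im[80:210,230:390],None,fx=4.5,fy=4.5,interpolation=cv2.INTER_CUBIC))
```

```text
Traceback (most recent call last):
cv2.error: OpenCV(4.12.0) /io/opencv/modules/imgproc/src/convhull.cpp:143: error: (-215:Assertion failed) total >= 0 && (depth == CV_32F || depth == CV_32S) in function 'convexHull'
```

Run:
```python
from h import *
np.set_printoptions(precision=2,suppress=True)
im=cv2.imread('pics/w2.png');hsv=cv2.cvtColor(im,cv2.COLOR_BGR2HSV)
print(im.shape,hsv[121,260],hsv[121,350],hsv[121,305],hsv[100,292],hsv[186,312])
m=cv2.inRange(hsv,(95,90,40),(130,255,255));m[:80]=0;m[180:]=0;m[:,:200]=0;m[:,420:]=0
p=np.argwhere(m)[:,::-1]
if len(p):
    q=np.array([onz('wrist',a,160)[:2] for a in p]);print(len(p),cv2.minAreaRect(p.astype(np.float32)),cv2.minAreaRect(q.astype(np.float32)))
g=im.max(2);k=(g<70).astype(np.uint8);k[:90]=0;k[150:]=0;k[:,:280]=0;k[:,340:]=0
r=np.argwhere(k)[:,::-1];print('knob px',len(r),r.min(0),r.max(0),[onz('wrist',e,192)[:2] for e in (r.min(0),r.max(0))])
print(onz('wrist',(305,121),192))
m=cv2.inRange(hsv,(45,100,40),(80,255,255));m[:165]=0;m[200:]=0;m[:,:300]=0;m[:,325:]=0
r=np.argwhere(m)[:,::-1];print('post',r.min(0),r.max(0));print(onz('wrist',[(r.min(0)[0]+r.max(0)[0])/2,r.max(0)[1]-4],62))
cv2.imwrite('pics/c2.png',cv2.resize(im[80:210,230:390],None,fx=4.5,fy=4.5,interpolation=cv2.INTER_CUBIC))
```

```text
(480, 640, 3) [113  41 112] [108 103 106] [ 10  26 147] [12 38 67] [ 61  95 166]Traceback (most recent call last):
  File "<stdin>", line 8, in <module>
  File "h.py", line 12, in onz
    o,d=ray(n,uv);return o+d*(z-o[2])/d[2]
        ~~~^^^^^^
  File "h.py", line 10, in ray
    K,R,t=cam(n);d=R.T@np.linalg.inv(K)@[uv[0],uv[1],1];return -R.T@t,d/np.linalg.norm(d)
          ~~~^^^
  File "h.py", line 6, in cam
    s=ctrl.state();H=np.array(c['hand_eye']);T=np.eye(4);T[:3,:3]=s['eef_rot'];T[:3,3]=s['tool_pos']
ValueError: time passes only in moves, steps and waits
```

```bash
sed -i 's/^def cam(n):/import functools\n@functools.lru_cache\ndef cam(n):/' h.py
python3 - <<'E'
from h import *
np.set_printoptions(precision=2,suppress=True)
im=cv2.imread('pics/w2.png');hsv=cv2.cvtColor(im,cv2.COLOR_BGR2HSV)
m=cv2.inRange(hsv,(95,90,40),(130,255,255));m[:90]=0;m[155:]=0;m[:,:235]=0;m[:,380:]=0
p=np.argwhere(m)[:,::-1]
q=np.array([onz('wrist',a,160)[:2] for a in p]);print(len(p),cv2.minAreaRect(p.astype(np.float32)),cv2.minAreaRect(q.astype(np.float32)))
g=im.max(2);k=(g<70).astype(np.uint8);k[:90]=0;k[150:]=0;k[:,:280]=0;k[:,340:]=0
r=np.argwhere(k)[:,::-1];print('knob px',len(r),r.min(0),r.max(0),[onz('wrist',e,192)[:2] for e in (r.min(0),r.max(0))])
print(onz('wrist',(305,121),192))
m=cv2.inRange(hsv,(45,80,40),(80,255,255));m[:165]=0;m[200:]=0;m[:,:300]=0;m[:,325:]=0
r=np.argwhere(m)[:,::-1];print('post',r.min(0),r.max(0));print(onz('wrist',[(r.min(0)[0]+r.max(0)[0])/2,r.max(0)[1]-4],62))
cv2.imwrite('pics/c2.png',cv2.resize(im[80:210,230:390],None,fx=4.5,fy=4.5,interpolation=cv2.INTER_CUBIC))
E
```

```text
1589 ((307.9994201660156, 119.96553039550781), (39.20107650756836, 114.6726303100586), 89.01223754882812) ((592.7139892578125, 102.93963623046875), (31.661897659301758, 98.20269012451172), 0.850341796875)
knob px 402 [288  99] [325 140] [array([607.44, 116.36]), array([577.65,  88.36])]
[591.7  103.76 192.  ]
post [310 179] [312 192]
[518.29 101.87  62.  ]
```

View pics/c2.png

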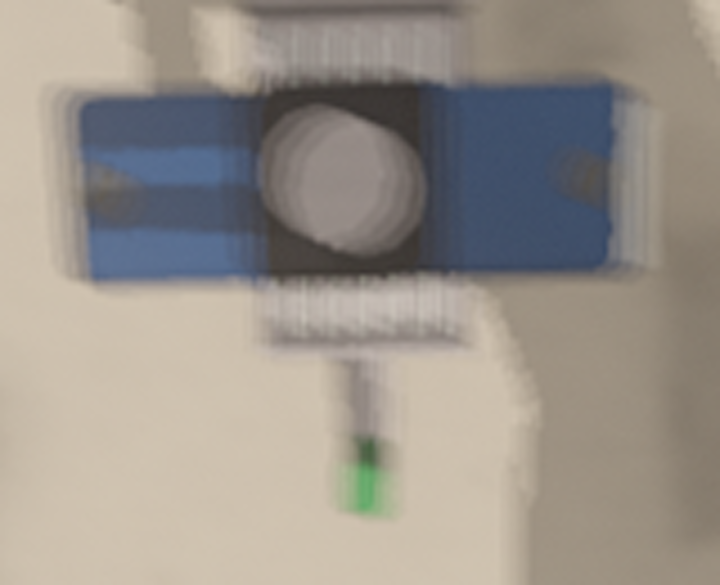

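The picture is motion blurred (knob cap ~(305,121), post ~(311,188)); the arm is still now, so I take it again.

```bash
cat > meas.py <<'E'
from h import *
np.set_printoptions(precision=2,suppress=True)
s=ctrl.state();print(s['tool_pos'],s['qpos'],s['qd'])
cam('wrist')
im=snap('wrist','w3.png');im=im[:,:,::-1];hsv=cv2.cvtColor(np.ascontiguousarray(im),cv2.COLOR_BGR2HSV)
m=cv2.inRange(hsv,(95,90,30),(130,255,255));m[:90]=0;m[155:]=0;m[:,:235]=0;m[:,380:]=0
m=cv2.morphologyEx(m,cv2.MORPH_OPEN,np.ones((3,3)))
p=np.argwhere(m)[:,::-1]
q=np.array([onz('wrist',a,160)[:2] for a in p]);print(len(p),cv2.minAreaRect(p.astype(np.float32)),cv2.minAreaRect(q.astype(np.float32)))
g=im.max(2);k=(g<70).astype(np.uint8);k[:90]=0;k[150:]=0;k[:,:280]=0;k[:,340:]=0
r=np.argwhere(k)[:,::-1];print('knob px',len(r),r.min(0),r.max(0),[onz('wrist',e,192)[:2] for e in (r.min(0),r.max(0))])
m=cv2.inRange(hsv,(45,80,40),(80,255,255));m[:165]=0;m[210:]=0;m[:,:290]=0;m[:,335:]=0
r=np.argwhere(m)[:,::-1];print('post',r.min(0),r.max(0));
for rr in (r.min(0),r.max(0)):print(onz('wrist',rr,62))
for e in ctrl.place_of('post_grip','wrist')[:2]: print('post_grip',e['p'],e['at'],onz('wrist',e['at'],48))
for e in ctrl.place_of('knob_grip','wrist')[:2]: print('knob_grip',e['p'],e['at'],onz('wrist',e['at'],181))
cv2.imwrite('pics/c3.png',cv2.resize(im[80:210,230:390],None,fx=4.5,fy=4.5,interpolation=cv2.INTER_CUBIC))
E
python3 meas.py
```

```text
[505.91  94.63 341.55] [ 0.58  0.26 -0.96  1.76  0.22  1.24 -2.01] [ 0.03 -0.01  0.01  0.01  0.   -0.   -0.  ]
2007 ((311.5389099121094, 120.59661102294922), (41.59737777709961, 121.841796875), 88.60282135009766) ((592.1543579101562, 99.92576599121094), (33.621337890625, 104.01216125488281), 1.24704909324646)
knob px 1037 [287  98] [330 143] [array([608.14, 117.1 ]), array([575.38,  84.44])]
post [309 178] [317 194]
[530.07 104.14  62.  ]
[511.11  94.79  62.  ]
post_grip 0.71 [313.1, 188.6] [515.19  99.56  48.  ]
```

View pics/c3.png

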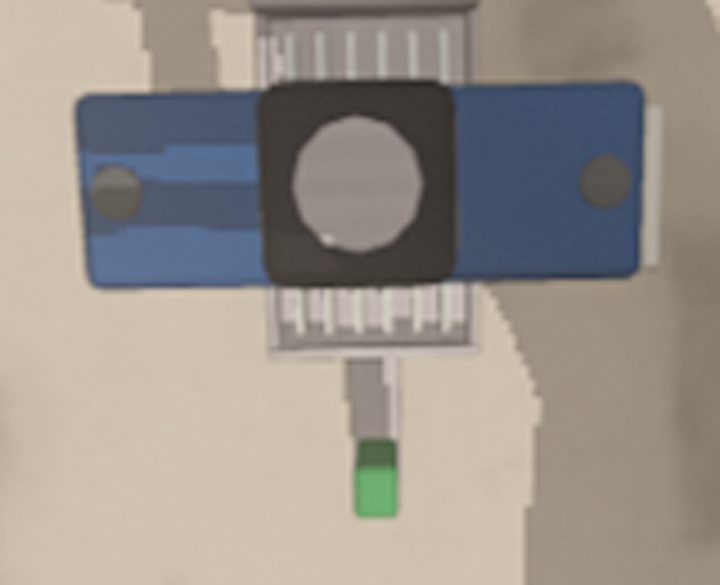

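>>> play_rows([
  {"x":0.036,"y":0.0025,"z":-0.03,"ax":0,"ay":0,"az":0.0845,"grip":0},
  {"x":0.036,"y":0.0025,"z":-0.03,"ax":0,"ay":0,"az":0.0845,"grip":0},
  {"x":0.036,"y":0.0025,"z":-0.03,"ax":0,"ay":0,"az":0.0845,"grip":0},
  {"x":0.036,"y":0.0025,"z":-0.03,"ax":0,"ay":0,"az":0.0845,"grip":0},
  {"x":0.036,"y":0.0025,"z":-0.03,"ax":0,"ay":0,"az":0.0845,"grip":0},
  {"x":0.036,"y":0.0025,"z":-0.03,"ax":0,"ay":0,"az":0.0845,"grip":0},
  {"x":0.036,"y":0.0025,"z":-0.03,"ax":0,"ay":0,"az":0.0845,"grip":0},
  {"x":0.036,"y":0.0025,"z":-0.03,"ax":0,"ay":0,"az":0.0845,"grip":0},
  {"x":0.036,"y":0.0025,"z":-0.03,"ax":0,"ay":0,"az":0.0845,"grip":0},
  {"x":0.036,"y":0.0025,"z":-0.03,"ax":0,"ay":0,"az":0.0845,"grip":0},
  {"x":0.036,"y":0.0025,"z":-0.03,"ax":0,"ay":0,"az":0.0845,"grip":0},
  {"x":0.033,"y":0.0025,"z":-0.03,"ax":0,"ay":0,"az":0.0845,"grip":0},
  {"x":0,"y":0,"z":-0.0975,"ax":0,"ay":0,"az":0,"grip":0},
  {"x":0,"y":0,"z":-0.0975,"ax":0,"ay":0,"az":0,"grip":0},
  {"x":0,"y":0,"z":-0.0975,"ax":0,"ay":0,"az":0,"grip":0},
  {"x":0,"y":0,"z":-0.0975,"ax":0,"ay":0,"az":0,"grip":0},
  {"x":0,"y":0,"z":0,"ax":0,"ay":0,"az":0,"grip":0},
  {"x":0,"y":0,"z":0,"ax":0,"ay":0,"az":0,"grip":0},
])

```text
t: 7.0
tool_pos: [592.2, 101.4, 192.1]
eef_rot: [[-0.02, 1.0, 0.001], [1.0, 0.02, 0.0], [0.0, 0.001, -1.0]]
contact_force: [0.5, -0.1, 0.4]
width: 1.004
grip_force: 0.0
```

>>> play_rows([
  {"x":0,"y":0,"z":0,"ax":0,"ay":0,"az":0,"grip":1},
  {"x":0,"y":0,"z":0,"ax":0,"ay":0,"az":0,"grip":1},
  {"x":0,"y":0,"z":0,"ax":0,"ay":0,"az":0,"grip":1},
  {"x":0,"y":0,"z":0,"ax":0,"ay":0,"az":0,"grip":1},
  {"x":0,"y":0,"z":0,"ax":0,"ay":0,"az":0,"grip":1},
  {"x":0,"y":0,"z":0,"ax":0,"ay":0,"az":0,"grip":1},
], force=30)

```text
t: 7.75
tool_pos: [591.9, 101.0, 191.7]
eef_rot: [[-0.02, 1.0, -0.0], [1.0, 0.02, 0.0], [0.0, -0.0, -1.0]]
contact_force: [0.0, -0.4, -0.9]
width: 0.394
grip_force: 0.0
```

```bash
cat > st.py <<'E'
from h import *
np.set_printoptions(precision=3,suppress=True)
s=ctrl.state();print(s['t'],s['tool_pos'],np.degrees(np.arctan2(s['eef_rot'][1,0],s['eef_rot'][0,0])),s['qpos'],'F',s['contact_force'],'T',s['torque'],s['width']*92,s['grip_force'])
E
python3 st.py
```

```text
7.75 [591.924 100.996 191.71 ] 91.16038818198204 [ 0.553  0.72  -1.11   1.721  0.701  1.157 -0.742] F [ 0.034 -0.423 -0.928] T [-0.006 -0.036 -0.033] 36.236399238135554 0.0
```

>>> play_rows([
  {"x":0,"y":0,"z":0,"ax":0,"ay":0,"az":0,"grip":1},
  {"x":0,"y":0,"z":0,"ax":0,"ay":0,"az":0,"grip":1},
  {"x":0,"y":0,"z":0,"ax":0,"ay":0,"az":0,"grip":1},
])

```text
t: 8.12
tool_pos: [592.5, 101.0, 191.8]
eef_rot: [[-0.02, 1.0, 0.001], [1.0, 0.02, 0.0], [0.0, 0.001, -1.0]]
contact_force: [5.1, 0.9, -3.3]
width: 0.364
grip_force: 30.0
```

>>> play_rows([
  {"x":0,"y":0,"z":0,"ax":0,"ay":0,"az":0.02,"grip":1},
  {"x":0,"y":0,"z":0,"ax":0,"ay":0,"az":0.02,"grip":1},
  {"x":0,"y":0,"z":0,"ax":0,"ay":0,"az":0,"grip":1},
])

```text
t: 8.5
tool_pos: [592.5, 101.0, 191.7]
eef_rot: [[-0.084, 0.996, 0.001], [0.996, 0.084, 0.001], [0.0, 0.001, -1.0]]
contact_force: [5.6, 0.2, -3.1]
width: 0.369
grip_force: 30.0
```

```bash
python3 st.py
```

```text
8.5 [592.487 101.034 191.741] 94.79571115642224 [ 0.559  0.728 -1.123  1.72   0.712  1.162 -0.686] F [ 5.567  0.209 -3.145] T [ 0.126 -1.001  0.052] 33.93512397933362 30.000676810741425
```

>>> play_rows([
  {"x":0,"y":0,"z":0,"ax":0,"ay":0,"az":0.03,"grip":1},
  {"x":0,"y":0,"z":0,"ax":0,"ay":0,"az":0,"grip":1},
])

```text
t: 8.75
tool_pos: [592.5, 101.0, 191.8]
eef_rot: [[-0.131, 0.991, 0.001], [0.991, 0.131, 0.0], [0.0, 0.001, -1.0]]
contact_force: [5.2, 1.2, -3.6]
width: 0.37
grip_force: 30.0
```

```bash
python3 st.py
```

```text
8.75 [592.473 101.015 191.769] 97.50171673037335 [ 0.564  0.734 -1.133  1.72   0.72   1.167 -0.644] F [ 5.194  1.169 -3.573] T [ 0.179 -0.988  0.056] 34.02847606022829 30.00059187412262
```

>>> play_rows([
  {"x":0,"y":0,"z":0,"ax":0,"ay":0,"az":-0.07,"grip":1},
  {"x":0,"y":0,"z":0,"ax":0,"ay":0,"az":-0.07,"grip":1},
  {"x":0,"y":0,"z":0,"ax":0,"ay":0,"az":0,"grip":1},
])

```text
t: 9.12
tool_pos: [592.4, 102.7, 191.8]
eef_rot: [[0.087, 0.996, 0.002], [0.996, -0.087, 0.002], [0.002, 0.002, -1.0]]
contact_force: [6.2, 3.7, -5.9]
width: 0.384
grip_force: 30.9
```

```bash
python3 st.py
```

```text
9.125 [592.414 102.678 191.84 ] 85.01792788205596 [ 0.54   0.706 -1.088  1.722  0.683  1.143 -0.837] F [ 6.244  3.745 -5.889] T [ 0.782 -1.197  0.797] 35.302768540545806 30.937626496888697
```

>>> play_rows([
  {"x":0,"y":0,"z":0,"ax":0,"ay":0,"az":0.1,"grip":1},
  {"x":0,"y":0,"z":0,"ax":0,"ay":0,"az":0.1,"grip":1},
  {"x":0,"y":0,"z":0,"ax":0,"ay":0,"az":0.1,"grip":1},
  {"x":0,"y":0,"z":0,"ax":0,"ay":0,"az":0.1,"grip":1},
  {"x":0,"y":0,"z":0,"ax":0,"ay":0,"az":0.1,"grip":1},
  {"x":0,"y":0,"z":0,"ax":0,"ay":0,"az":0.1,"grip":1},
  {"x":0,"y":0,"z":0,"ax":0,"ay":0,"az":0.1,"grip":1},
  {"x":0,"y":0,"z":0,"ax":0,"ay":0,"az":0.1,"grip":1},
])

```text
t: 10.12
tool_pos: [591.9, 101.2, 191.7]
eef_rot: [[-0.922, 0.388, -0.0], [0.388, 0.922, 0.0], [0.0, 0.0, -1.0]]
contact_force: [1.9, 1.4, -2.3]
width: 0.368
grip_force: 29.6
```

```bash
python3 st.py
```

```text
10.125 [591.883 101.156 191.706] 157.16985822761734 [ 0.639  0.877 -1.327  1.719  0.889  1.289  0.281] F [ 1.924  1.378 -2.297] T [ 0.364 -0.729 -0.094] 33.82003961346937 29.611342549324036
```

>>> play_rows([
  {"x":0,"y":0,"z":0,"ax":0,"ay":0,"az":0.1,"grip":1},
  {"x":0,"y":0,"z":0,"ax":0,"ay":0,"az":0.1,"grip":1},
  {"x":0,"y":0,"z":0,"ax":0,"ay":0,"az":0.1,"grip":1},
  {"x":0,"y":0,"z":0,"ax":0,"ay":0,"az":0.1,"grip":1},
  {"x":0,"y":0,"z":0,"ax":0,"ay":0,"az":0.1,"grip":1},
])

```text
t: 10.75
tool_pos: [591.9, 100.6, 191.7]
eef_rot: [[-0.926, -0.377, -0.0], [-0.377, 0.926, -0.001], [0.001, -0.0, -1.0]]
contact_force: [1.5, 0.0, -0.7]
width: 0.371
grip_force: 29.6
```

```bash
python3 st.py
```

```text
10.75 [591.888 100.632 191.702] -157.8601958126007 [ 0.667  0.981 -1.443  1.718  0.996  1.384  1.001] F [ 1.48   0.004 -0.655] T [ 0.253 -0.553 -0.081] 34.09364083764693 29.61078554391861
```

>>> play_rows([
  {"x":0,"y":0,"z":0,"ax":0,"ay":0,"az":0,"grip":0.3},
  {"x":0,"y":0,"z":0,"ax":0,"ay":0,"az":0,"grip":0.3},
  {"x":0,"y":0,"z":0,"ax":0,"ay":0,"az":0,"grip":0.3},
  {"x":0,"y":0,"z":0,"ax":0,"ay":0,"az":0,"grip":0.3},
  {"x":0,"y":0,"z":0,"ax":0,"ay":0,"az":-0.1,"grip":0.3},
  {"x":0,"y":0,"z":0,"ax":0,"ay":0,"az":-0.1,"grip":0.3},
  {"x":0,"y":0,"z":0,"ax":0,"ay":0,"az":-0.1,"grip":0.3},
  {"x":0,"y":0,"z":0,"ax":0,"ay":0,"az":-0.1,"grip":0.3},
  {"x":0,"y":0,"z":0,"ax":0,"ay":0,"az":-0.1,"grip":0.3},
  {"x":0,"y":0,"z":0,"ax":0,"ay":0,"az":-0.1,"grip":0.3},
  {"x":0,"y":0,"z":0,"ax":0,"ay":0,"az":-0.1,"grip":0.3},
  {"x":0,"y":0,"z":0,"ax":0,"ay":0,"az":-0.1,"grip":0.3},
  {"x":0,"y":0,"z":0,"ax":0,"ay":0,"az":-0.1,"grip":0.3},
  {"x":0,"y":0,"z":0,"ax":0,"ay":0,"az":-0.1,"grip":0.3},
  {"x":0,"y":0,"z":0,"ax":0,"ay":0,"az":0,"grip":1},
  {"x":0,"y":0,"z":0,"ax":0,"ay":0,"az":0,"grip":1},
  {"x":0,"y":0,"z":0,"ax":0,"ay":0,"az":0,"grip":1},
  {"x":0,"y":0,"z":0,"ax":0,"ay":0,"az":0,"grip":1},
  {"x":0,"y":0,"z":0,"ax":0,"ay":0,"az":0,"grip":1},
])

```text
t: 13.12
tool_pos: [592.4, 101.2, 191.6]
eef_rot: [[-0.372, 0.928, 0.001], [0.928, 0.372, 0.001], [0.001, 0.001, -1.0]]
contact_force: [3.3, 1.4, -3.0]
width: 0.368
grip_force: 29.5
```

>>> play_rows([
  {"x":0,"y":0,"z":0,"ax":0,"ay":0,"az":0.1,"grip":1},
  {"x":0,"y":0,"z":0,"ax":0,"ay":0,"az":0.1,"grip":1},
  {"x":0,"y":0,"z":0,"ax":0,"ay":0,"az":0.1,"grip":1},
  {"x":0,"y":0,"z":0,"ax":0,"ay":0,"az":0.1,"grip":1},
  {"x":0,"y":0,"z":0,"ax":0,"ay":0,"az":0.1,"grip":1},
  {"x":0,"y":0,"z":0,"ax":0,"ay":0,"az":0.1,"grip":1},
  {"x":0,"y":0,"z":0,"ax":0,"ay":0,"az":0.1,"grip":1},
])

```text
t: 14.0
tool_pos: [592.2, 100.9, 191.7]
eef_rot: [[-0.996, 0.085, 0.0], [0.085, 0.996, 0.0], [-0.0, 0.0, -1.0]]
contact_force: [1.6, 1.0, -1.7]
width: 0.368
grip_force: 29.6
```

```bash
python3 st.py
```

```text
14.0 [592.193 100.865 191.651] 175.13749013673888 [ 0.653  0.921 -1.377  1.718  0.935  1.328  0.566] F [ 1.639  1.027 -1.72 ] T [ 0.311 -0.541 -0.109] 33.8661111577698 29.586272835731506
```

>>> play_rows([
  {"x":0,"y":0,"z":0,"ax":0,"ay":0,"az":0,"grip":0},
  {"x":0,"y":0,"z":0,"ax":0,"ay":0,"az":0,"grip":0},
  {"x":0,"y":0,"z":0,"ax":0,"ay":0,"az":0,"grip":0},
  {"x":0,"y":0,"z":0.1,"ax":0,"ay":0,"az":0,"grip":0},
  {"x":0,"y":0,"z":0.1,"ax":0,"ay":0,"az":0,"grip":0},
  {"x":-0.075,"y":-0.0013,"z":0,"ax":0,"ay":0,"az":0.0136,"grip":0},
  {"x":-0.075,"y":-0.0013,"z":0,"ax":0,"ay":0,"az":0.0136,"grip":0},
  {"x":-0.075,"y":-0.0013,"z":0,"ax":0,"ay":0,"az":0.0136,"grip":0},
  {"x":-0.075,"y":-0.0013,"z":0,"ax":0,"ay":0,"az":0.0136,"grip":0},
  {"x":-0.075,"y":-0.0013,"z":0,"ax":0,"ay":0,"az":0.0136,"grip":0},
  {"x":0,"y":0,"z":-0.14,"ax":0,"ay":0,"az":0,"grip":0},
  {"x":0,"y":0,"z":-0.14,"ax":0,"ay":0,"az":0,"grip":0},
  {"x":0,"y":0,"z":-0.14,"ax":0,"ay":0,"az":0,"grip":0},
  {"x":0,"y":0,"z":0,"ax":0,"ay":0,"az":0,"grip":0},
  {"x":0,"y":0,"z":0,"ax":0,"ay":0,"az":0,"grip":0},
])

```text
t: 15.88
tool_pos: [517.1, 100.1, 148.7]
eef_rot: [[-1.0, -0.018, 0.001], [-0.018, 1.0, 0.001], [-0.001, 0.001, -1.0]]
contact_force: [0.2, 0.5, -0.0]
width: 1.001
grip_force: 0.0
```

```bash
python3 st.py
python3 - <<'E'
from h import *
np.set_printoptions(precision=2,suppress=True)
cam('wrist');im=snap('wrist','w4.png')
for q,z in dict(post_grip=48,knob_grip=181,tab_grip=97,clamp=0).items():
    for e in ctrl.place_of(q,'wrist')[:1]: print(q,e['p'],e['at'],onz('wrist',e['at'],z))
for X in ([517.2,99.9,62],[517.2,99.9,0]):print(proj('wrist',X))
snap('side','s4.png')
for q,z in dict(post_grip=48,tab_grip=97).items():
    for e in ctrl.place_of(q,'side')[:2]: print(q,e['p'],e['at'],onz('side',e['at'],z))
E
```

```text
15.875 [517.098 100.104 148.739] -178.99343603790737 [ 0.714  0.87  -1.365  1.932  0.94   1.186  0.572] F [ 0.165  0.528 -0.019] T [ 0.128 -0.16  -0.017] 92.06855536114936 0.0
tab_grip 0.69 [317.2, 387.6] [593.96 101.65  97.  ]
[316.42 256.4 ]
[316.37 230.22]
post_grip 0.74 [295.8, 245.6] [505.78  97.18  48.  ]
tab_grip 0.61 [327.1, 226.2] [587.21  91.27  97.  ]
```

View pics/w4.png

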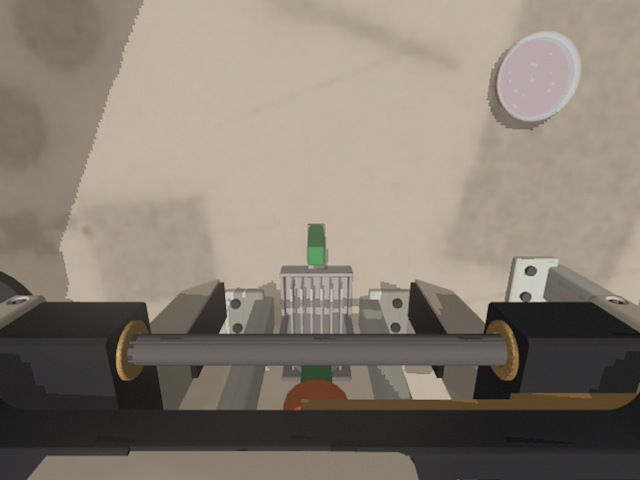

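The post's top face is at (316,255) where predicted (316,256), and the green tab shows below the raised orange cup at (316,373).

>>> play_rows([
  {"x":0,"y":0,"z":-0.153,"ax":0,"ay":0,"az":0,"grip":0},
  {"x":0,"y":0,"z":-0.153,"ax":0,"ay":0,"az":0,"grip":0.2},
  {"x":0,"y":0,"z":-0.153,"ax":0,"ay":0,"az":0,"grip":0.4},
  {"x":0,"y":0,"z":0,"ax":0,"ay":0,"az":0,"grip":1},
  {"x":0,"y":0,"z":0,"ax":0,"ay":0,"az":0,"grip":1},
  {"x":0,"y":0,"z":0,"ax":0,"ay":0,"az":0,"grip":1},
  {"x":0,"y":0,"z":0,"ax":0,"ay":0,"az":0,"grip":1},
  {"x":0,"y":0,"z":0,"ax":0,"ay":0,"az":0,"grip":1},
  {"x":0,"y":0,"z":0,"ax":0,"ay":0,"az":0,"grip":1},
  {"x":0,"y":0,"z":0,"ax":0,"ay":0,"az":0,"grip":1},
], force=25)

```text
t: 17.52
tool_pos: [517.0, 99.7, 56.0]
eef_rot: [[-1.0, -0.017, 0.0], [-0.017, 1.0, -0.0], [-0.0, -0.0, -1.0]]
contact_force: [-0.6, -0.3, 1.8]
width: 0.125
grip_force: 25.0
```

>>> play_rows([
  {"x":-0.025,"y":-0.0005,"z":0,"ax":0,"ay":0,"az":0,"grip":1},
  {"x":-0.025,"y":-0.0005,"z":0,"ax":0,"ay":0,"az":0,"grip":1},
  {"x":-0.025,"y":-0.0005,"z":0,"ax":0,"ay":0,"az":0,"grip":1},
])

```text
t: 17.9
tool_pos: [501.7, 99.5, 56.0]
eef_rot: [[-1.0, -0.017, 0.0], [-0.017, 1.0, 0.0], [-0.0, 0.0, -1.0]]
contact_force: [0.3, -0.7, 0.8]
width: 0.128
grip_force: 25.0
```

>>> play_rows([
  {"x":-0.05,"y":-0.001,"z":0,"ax":0,"ay":0,"az":0,"grip":1},
  {"x":-0.05,"y":-0.001,"z":0,"ax":0,"ay":0,"az":0,"grip":1},
  {"x":-0.05,"y":-0.001,"z":0,"ax":0,"ay":0,"az":0,"grip":1},
  {"x":-0.05,"y":-0.001,"z":0,"ax":0,"ay":0,"az":0,"grip":1},
  {"x":-0.05,"y":-0.001,"z":0,"ax":0,"ay":0,"az":0,"grip":1},
  {"x":-0.05,"y":-0.001,"z":0,"ax":0,"ay":0,"az":0,"grip":1},
  {"x":-0.05,"y":-0.001,"z":0,"ax":0,"ay":0,"az":0,"grip":1},
  {"x":-0.05,"y":-0.001,"z":0,"ax":0,"ay":0,"az":0,"grip":1},
  {"x":-0.05,"y":-0.001,"z":0,"ax":0,"ay":0,"az":0,"grip":1},
  {"x":-0.025,"y":0,"z":0,"ax":0,"ay":0,"az":0,"grip":1},
  {"x":0,"y":0,"z":0,"ax":0,"ay":0,"az":0,"grip":1},
])

```text
t: 19.27
tool_pos: [405.8, 97.6, 56.0]
eef_rot: [[-1.0, -0.018, -0.001], [-0.018, 1.0, -0.001], [0.001, -0.001, -1.0]]
contact_force: [-3.1, -1.1, 7.7]
width: 0.129
grip_force: 25.0
```

```bash
python3 st.py
```

```text
19.275 [405.848  97.562  55.967] -178.99432231538643 [ 0.709  0.876 -1.277  2.227  1.102  0.969  0.327] F [-3.112 -1.124  7.739] T [-0.032  0.405 -0.088] 11.894134655438073 25.001448690891266
```

>>> play_rows([
  {"x":0,"y":0,"z":0,"ax":0,"ay":0,"az":0,"grip":0},
  {"x":0,"y":0,"z":0,"ax":0,"ay":0,"az":0,"grip":0},
  {"x":0,"y":0,"z":0,"ax":0,"ay":0,"az":0,"grip":0},
  {"x":0,"y":0,"z":0,"ax":0,"ay":0,"az":0,"grip":0},
  {"x":0,"y":0,"z":0.144,"ax":0,"ay":0,"az":0,"grip":0},
  {"x":0,"y":0,"z":0.144,"ax":0,"ay":0,"az":0,"grip":0},
  {"x":0,"y":0,"z":0.144,"ax":0,"ay":0,"az":0,"grip":0},
  {"x":0,"y":0,"z":0.144,"ax":0,"ay":0,"az":0,"grip":0},
  {"x":0,"y":0,"z":0.144,"ax":0,"ay":0,"az":0,"grip":0},
  {"x":0.08,"y":0,"z":0,"ax":0,"ay":0,"az":0,"grip":0},
  {"x":0.08,"y":0,"z":0,"ax":0,"ay":0,"az":0,"grip":0},
  {"x":0,"y":0,"z":0,"ax":0,"ay":0,"az":0,"grip":0},
  {"x":0,"y":0,"z":0,"ax":0,"ay":0,"az":0,"grip":0},
])

```text
t: 20.9
tool_pos: [438.1, 98.0, 198.9]
eef_rot: [[-1.0, -0.018, -0.003], [-0.018, 1.0, 0.001], [0.003, 0.001, -1.0]]
contact_force: [-0.5, -1.0, -1.0]
width: 1.002
grip_force: 0.0
```

```bash
python3 st.py
python3 - <<'E'
from h import *
np.set_printoptions(precision=2,suppress=True)
cam('wrist');im=snap('wrist','w5.png')
for q,z in dict(post_grip=48,tab_grip=97,rack=0).items():
    for e in ctrl.place_of(q,'wrist')[:1]: print(q,e['p'],e['at'],onz('wrist',e['at'],z))
for X in ([407,97.6,62],[482,99,107],[482,99,0]):print(proj('wrist',X))
hsv=cv2.cvtColor(im,cv2.COLOR_RGB2HSV);m=cv2.inRange(hsv,(45,80,40),(80,255,255))
n,l,st,ce=cv2.connectedComponentsWithStats(m)
for i in range(1,n):
    if st[i,4]>40:print(st[i],ce[i],onz('wrist',ce[i],62)[:2],onz('wrist',ce[i],107)[:2])
snap('top','t5.png')
for q,z in dict(tab_grip=97,post_grip=48,hook_seat=184).items():
    for e in ctrl.place_of(q,'top')[:1]: print(q,e['p'],e['at'],onz('top',e['at'],z))
E
```

```text
20.9 [438.057  98.027 198.948] -178.9684188990513 [ 0.854  0.637 -1.456  2.068  0.716  1.112  0.645] F [-0.494 -0.977 -1.022] T [ 0.12  -0.134 -0.021] 92.17501415984333 0.0
post_grip 0.69 [317.0, 190.5] [404.49  97.85  48.  ]
tab_grip 0.73 [316.9, 302.7] [480.54  98.97  97.  ]
rack 0.76 [319.8, 255.1] [478.44 102.11   0.  ]
[316.68 196.78]
[316.95 311.12]
[316.66 258.34]
[310 178  14  26 320] [316.58 191.34] [402.73  97.45] [394.84  97.24]
[304 288  27  31 795] [316.74 303.18] [499.6   99.25] [475.6   98.74]
tab_grip 0.68 [261.3, 219.9] [602.49 111.12  97.  ]
hook_seat 0.95 [387.2, 250.3] [ 525.19 -181.95  184.  ]
```

View pics/w5.png

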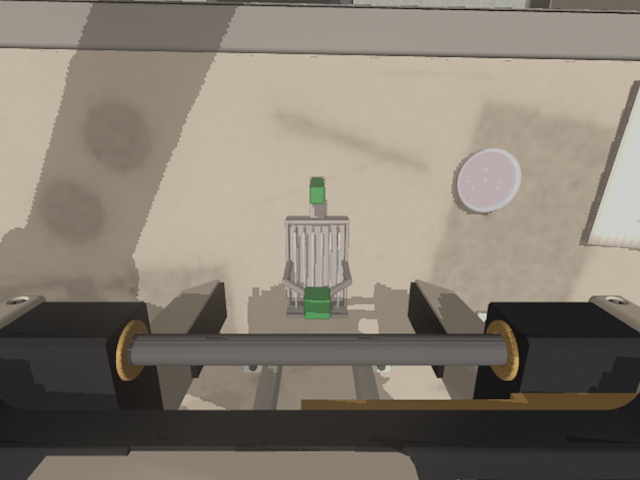

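The rack stands upright: green tab at (317,303), post at (317,191), as expected. Now a detour to see the hook's prong closely.

>>> play_rows([
  {"x":0.02,"y":-0.12,"z":0.1,"ax":0,"ay":0,"az":0,"grip":0},
  {"x":0.02,"y":-0.12,"z":0.1,"ax":0,"ay":0,"az":0,"grip":0},
  {"x":0.02,"y":-0.12,"z":0.1,"ax":0,"ay":0,"az":0,"grip":0},
  {"x":0.02,"y":-0.12,"z":0.1,"ax":0,"ay":0,"az":0,"grip":0},
  {"x":0.02,"y":-0.12,"z":0.1,"ax":0,"ay":0,"az":0,"grip":0},
  {"x":0.02,"y":-0.12,"z":0.1,"ax":0,"ay":0,"az":0,"grip":0},
  {"x":0.02,"y":-0.12,"z":0.1,"ax":0,"ay":0,"az":0,"grip":0},
  {"x":0.02,"y":-0.12,"z":0.05,"ax":0,"ay":0,"az":0,"grip":0},
  {"x":0,"y":0,"z":0,"ax":0,"ay":0,"az":0,"grip":0},
  {"x":0,"y":0,"z":0,"ax":0,"ay":0,"az":0,"grip":0},
  {"x":0,"y":0,"z":0,"ax":0,"ay":0,"az":0,"grip":0},
])

```text
t: 22.68
tool_pos: [470.5, -93.1, 349.5]
eef_rot: [[-1.0, -0.019, -0.001], [-0.019, 1.0, -0.0], [0.001, 0.0, -1.0]]
contact_force: [0.5, -0.4, 0.3]
width: 1.005
grip_force: 0.0
```

```bash
python3 st.py
python3 - <<'E'
from h import *
np.set_printoptions(precision=2,suppress=True)
cam('wrist');im=snap('wrist','w6.png')
for q,z in dict(tab_grip=97,hook_seat=184).items():
    for e in ctrl.place_of(q,'wrist')[:1]: print(q,e['p'],e['at'],onz('wrist',e['at'],z))
for X in ([526,-181.5,184],[461,-171,196],[603.7,-194,0]):print(proj('wrist',X))
hsv=cv2.cvtColor(im,cv2.COLOR_RGB2HSV);m=cv2.inRange(hsv,(45,80,40),(80,255,255))
n,l,st,ce=cv2.connectedComponentsWithStats(m)
for i in range(1,n):
    if st[i,4]>40:print(st[i],ce[i],onz('wrist',ce[i],62)[:2],onz('wrist',ce[i],107)[:2])
E
```

```text
22.675 [470.485 -93.147 349.531] -178.90205559458593 [ 1.354  0.408 -1.508  1.82   0.421  1.319  1.33 ] F [ 0.508 -0.424  0.328] T [ 0.1   -0.174 -0.044] 92.45078661060074 0.0
tab_grip 0.56 [484.3, 217.1] [481.84  97.53  97.  ]
hook_seat 0.83 [222.0, 281.3] [ 526.49 -180.4   184.  ]
[220.79 280.8 ]
[224.59 216.37]
[247.69 276.64]
[460 140  27  13 296] [473.09 145.56] [405.08  87.9 ] [403.2   68.36]
[473 208  26  17 383] [485.64 216.11] [489.11 116.44] [478.25  93.85]
[350 366  14  20 123] [357.95 374.39] [726.27 -28.92] [690.06 -35.98]
[369 366   8  20  75] [372.29 374.76] [726.55  -8.23] [690.31 -17.49]
[381 366  22  21 320] [391.32 375.62] [727.56  19.31] [691.22   7.1 ]
[406 366   9  22  80] [410.15 375.99] [727.72  46.53] [691.35  31.41]
[418 366  19  23 243] [427.4  378.34] [731.35  71.88] [694.6   54.05]
```

View pics/w6.png

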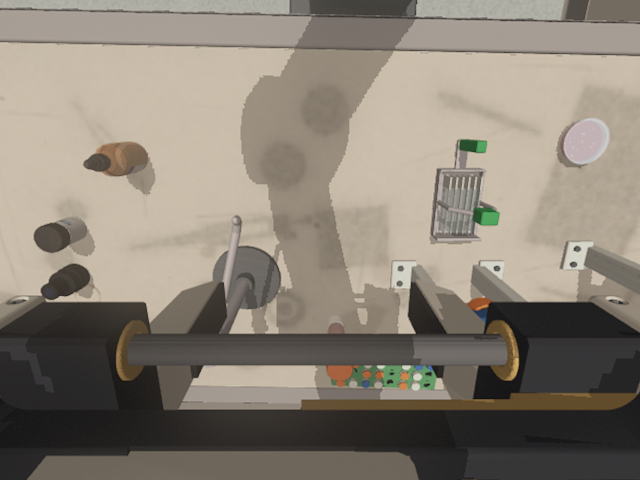

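The wrist view shows the prong from its upturned tip at (237,220) down to about (228,285), and the rack standing at (460,205). I'll fit the prong line.

Run:
```python
from h import *
np.set_printoptions(precision=2,suppress=True)
cam('wrist');im=ctrl.snapshot('wrist')
rg=ctrl.outline_of('hook','wrist')[0]['region']
im=im.astype(int);sat=(im.max(2)-im.min(2))
P=[]
for r in range(214,286,4):
    c=np.where(rg[r,205:260])[0]+205
    row=sat[r,215:250]
    w=np.clip(40-row,0,None)
    w2=np.where(row<25)[0]+215
    print(r,(c.min(),c.max()) if len(c) else None,(w2.min(),w2.max(),len(w2)) if len(w2) else None)
    if len(w2):P.append((w2.mean(),r))
```

```text
214 (np.int64(236), np.int64(236)) None
218 (np.int64(232), np.int64(240)) (np.int64(232), np.int64(240), 9)
222 (np.int64(232), np.int64(241)) (np.int64(233), np.int64(241), 9)
226 (np.int64(232), np.int64(241)) (np.int64(233), np.int64(241), 9)
230 (np.int64(231), np.int64(240)) (np.int64(232), np.int64(240), 9)
234 (np.int64(231), np.int64(240)) (np.int64(232), np.int64(240), 9)
238 (np.int64(230), np.int64(239)) (np.int64(231), np.int64(239), 9)
242 (np.int64(229), np.int64(239)) (np.int64(230), np.int64(238), 9)
246 (np.int64(229), np.int64(255)) (np.int64(229), np.int64(249), 21)
250 (np.int64(226), np.int64(259)) (np.int64(228), np.int64(249), 22)
254 (np.int64(221), np.int64(259)) (np.int64(223), np.int64(249), 27)
258 (np.int64(217), np.int64(259)) (np.int64(219), np.int64(249), 31)
262 (np.int64(215), np.int64(259)) (np.int64(217), np.int64(249), 33)
266 (np.int64(214), np.int64(259)) (np.int64(215), np.int64(249), 35)
270 (np.int64(212), np.int64(259)) (np.int64(215), np.int64(249), 35)
274 (np.int64(212), np.int64(259)) (np.int64(215), np.int64(249), 35)
278 (np.int64(213), np.int64(259)) (np.int64(215), np.int64(249), 35)
282 (np.int64(221), np.int64(259)) (np.int64(215), np.int64(249), 35)
```

Run:
```python
from h import *
np.set_printoptions(precision=2,suppress=True)
cam('wrist');im=cv2.imread('pics/w6.png');g=im.max(2).astype(int)
P=[(236,230),(235.9,234),(235,238),(234.2,242)]
for r in range(250,316,4):
    row=g[r,212:250];print(r,' '.join(map(str,row)))
for p in P+[(236.5,219)]:print(p,onz('wrist',p,180)[:2],onz('wrist',p,196)[:2])
top=cv2.imread('pics/top0.png').max(2)
for r in range(228,280,6):print(r,' '.join(map(str,top[r,370:402])))
```

```text
250 181 182 184 187 191 194 194 195 195 195 196 196 197 200 184 161 163 178 190 194 188 178 167 150 123 110 115 116 115 114 115 113 114 114 112 112 112 111
254 184 186 187 191 193 195 196 198 200 187 144 107 109 117 116 145 174 188 193 189 181 170 155 128 111 112 114 114 113 114 112 112 111 112 112 110 110 111
258 192 194 194 195 198 203 176 125 110 115 115 116 116 113 130 166 185 193 191 183 171 157 137 111 109 116 115 114 116 115 115 114 113 114 114 113 113 113
262 197 197 199 193 153 111 115 116 116 117 115 116 114 117 158 182 193 192 184 174 162 142 114 107 112 111 112 112 113 112 112 112 112 112 112 111 112 110
266 199 191 154 115 115 115 116 117 117 116 117 117 114 154 180 191 193 187 177 165 147 116 106 114 114 113 114 113 113 113 113 113 111 110 110 112 110 110
270 188 144 111 115 115 114 113 113 113 112 113 108 142 174 188 193 188 179 167 152 122 105 111 113 114 112 114 114 114 113 113 112 112 109 113 111 111 110
274 168 118 114 114 115 115 115 115 115 113 112 130 166 184 192 190 181 170 156 130 109 109 110 111 110 111 106 94 83 79 79 79 81 80 79 79 77 77
278 167 119 112 114
[... 2039 characters left out ...]
161 156 153 154 159 160 160 156 153 153 156
252 158 154 152 153 155 156 161 162 164 164 163 165 135 120 162 169 134 161 153 150 153 154 158 157 155 155 154 151 149 150 151 153
258 166 169 168 168 169 169 166 166 164 167 168 93 142 175 157 127 159 155 156 155 155 155 158 159 160 159 161 163 165 166 170 173
264 173 173 172 171 170 172 173 174 174 173 107 154 175 148 176 177 177 180 178 177 176 178 180 179 181 181 180 180 179 180 182 183
270 183 184 185 184 185 185 184 184 148 130 169 163 161 183 184 184 186 185 186 187 187 184 185 186 184 184 184 185 184 183 183 184
276 181 181 180 180 184 183 185 118 76 92 118 157 186 185 187 186 187 186 186 187 187 186 186 186 185 185 186 185 186 187 187 186
```

Run:
```python
from h import *
np.set_printoptions(precision=3,suppress=True)
W=np.array([onz('wrist',p,180)[:2] for p in [(235.9,234),(235,238),(234.2,242),(231.1,254),(229.9,260),(228.9,266),(226.8,278)]])
T=np.array([onz('top',p,180)[:2] for p in [(390.0,228),(388.6,234),(387.3,240),(385,252),(383.2,258),(382,264)]])
for A in(W,T):
    k=np.polyfit(A[:,0],A[:,1],1);print('slope deg',np.degrees(np.arctan(k[0])),'y at 466,490,510,526',np.polyval(k,[466,490,510,526]))
for p in [(396,216),(395,217),(380,277),(379,277)]:print(onz('top',p,200)[:2],onz('top',p,196)[:2])
```

```text
slope deg -14.255146148234676 y at 466,490,510,526 [-163.049 -169.146 -174.227 -178.292]
slope deg -12.462983921526911 y at 466,490,510,526 [-164.641 -169.945 -174.366 -177.902]
[ 600.056 -199.167] [ 600.668 -199.828]
[ 597.803 -196.956] [ 598.406 -197.608]
[ 465.406 -163.825] [ 465.488 -164.347]
[ 465.379 -161.648] [ 465.461 -162.162]
```

>>> play_rows([
  {"x":0.007,"y":0.12,"z":-0.0938,"ax":0,"ay":0,"az":0,"grip":0},
  {"x":0.007,"y":0.12,"z":-0.0938,"ax":0,"ay":0,"az":0,"grip":0},
  {"x":0.007,"y":0.12,"z":-0.0938,"ax":0,"ay":0,"az":0,"grip":0},
  {"x":0.007,"y":0.12,"z":-0.0938,"ax":0,"ay":0,"az":0,"grip":0},
  {"x":0.007,"y":0.12,"z":-0.0938,"ax":0,"ay":0,"az":0,"grip":0},
  {"x":0.007,"y":0.12,"z":-0.0938,"ax":0,"ay":0,"az":0,"grip":0.2},
  {"x":0.007,"y":0.12,"z":-0.0938,"ax":0,"ay":0,"az":0,"grip":0.3},
  {"x":0.007,"y":0.12,"z":-0.0938,"ax":0,"ay":0,"az":0,"grip":0.4},
  {"x":0,"y":0,"z":-0.15,"ax":0,"ay":0,"az":0,"grip":0.4},
  {"x":0,"y":0,"z":-0.15,"ax":0,"ay":0,"az":0,"grip":0.4},
  {"x":0,"y":0,"z":-0.163,"ax":0,"ay":0,"az":0,"grip":0.4},
  {"x":0,"y":0,"z":0,"ax":0,"ay":0,"az":0,"grip":0.4},
])

```text
t: 24.42
tool_pos: [480.4, 97.5, 105.5]
eef_rot: [[-1.0, -0.018, -0.005], [-0.018, 1.0, -0.0], [0.005, -0.0, -1.0]]
contact_force: [0.0, -0.6, 0.2]
width: 0.601
grip_force: 0.0
```

```bash
python3 st.py
```

```text
24.425 [480.366  97.454 105.536] -178.9763330542207 [ 0.573  0.657 -1.05   2.042  0.746  0.892  0.689] F [ 0.022 -0.574  0.179] T [ 0.109 -0.145  0.017] 55.278722393731805 0.0
```

>>> play_rows([
  {"x":0,"y":0,"z":0,"ax":0,"ay":0,"az":0,"grip":1},
  {"x":0,"y":0,"z":0,"ax":0,"ay":0,"az":0,"grip":1},
  {"x":0,"y":0,"z":0,"ax":0,"ay":0,"az":0,"grip":1},
  {"x":0,"y":0,"z":0,"ax":0,"ay":0,"az":0,"grip":1},
  {"x":0,"y":0,"z":0,"ax":0,"ay":0,"az":0,"grip":1},
], force=30)

```text
t: 25.05
tool_pos: [482.5, 97.9, 107.7]
eef_rot: [[-1.0, -0.017, 0.001], [-0.017, 1.0, 0.0], [-0.001, 0.0, -1.0]]
contact_force: [-0.9, 0.7, 2.8]
width: 0.215
grip_force: 31.2
```

```bash
python3 st.py
```

```text
25.05 [482.482  97.881 107.71 ] -179.01677996927424 [ 0.575  0.654 -1.053  2.04   0.746  0.892  0.689] F [-0.881  0.721  2.773] T [ 0.136 -0.083  0.026] 19.78175717039982 31.242201318964362
```

>>> play_rows([
  {"x":0,"y":0,"z":0.05,"ax":0,"ay":0,"az":0,"grip":1},
  {"x":0,"y":0,"z":0.12,"ax":0,"ay":0,"az":0,"grip":1},
  {"x":0,"y":0,"z":0.12,"ax":0,"ay":0,"az":0,"grip":1},
  {"x":0,"y":0,"z":0.12,"ax":0,"ay":0,"az":0,"grip":1},
  {"x":0,"y":0,"z":0.12,"ax":0,"ay":0,"az":0,"grip":1},
  {"x":0,"y":0,"z":0.12,"ax":0,"ay":0,"az":0,"grip":1},
  {"x":-0.0305,"y":-0.1035,"z":0,"ax":0,"ay":0,"az":-0.0135,"grip":1},
  {"x":-0.0305,"y":-0.1035,"z":0,"ax":0,"ay":0,"az":-0.0135,"grip":1},
  {"x":-0.0305,"y":-0.1035,"z":0,"ax":0,"ay":0,"az":-0.0135,"grip":1},
  {"x":-0.0305,"y":-0.1035,"z":0,"ax":0,"ay":0,"az":-0.0135,"grip":1},
  {"x":-0.0305,"y":-0.1035,"z":0,"ax":0,"ay":0,"az":-0.0135,"grip":1},
  {"x":-0.0305,"y":-0.1035,"z":0,"ax":0,"ay":0,"az":-0.0135,"grip":1},
])

```text
t: 26.55
tool_pos: [444.7, -27.3, 237.3]
eef_rot: [[-0.994, 0.11, -0.001], [0.11, 0.994, -0.001], [0.001, -0.001, -1.0]]
contact_force: [-0.3, -0.3, -2.2]
width: 0.217
grip_force: 31.1
```

```bash
python3 st.py
```

```text
26.55 [444.744 -27.314 237.333] 173.66677087648412 [ 1.137  0.401 -1.347  2.038  0.453  1.058  1.034] F [-0.298 -0.277 -2.168] T [ 0.113 -0.137 -0.053] 19.945079091466653 31.12160984426737
```

>>> play_rows([
  {"x":-0.0305,"y":-0.1025,"z":0,"ax":0,"ay":0,"az":-0.0135,"grip":1},
  {"x":-0.0305,"y":-0.1025,"z":0,"ax":0,"ay":0,"az":-0.0135,"grip":1},
  {"x":-0.0305,"y":-0.1025,"z":0,"ax":0,"ay":0,"az":-0.0135,"grip":1},
  {"x":-0.0305,"y":-0.1025,"z":0,"ax":0,"ay":0,"az":-0.0135,"grip":1},
  {"x":-0.0305,"y":-0.1025,"z":0,"ax":0,"ay":0,"az":-0.0135,"grip":1},
  {"x":-0.0305,"y":-0.1025,"z":0,"ax":0,"ay":0,"az":-0.0135,"grip":1},
  {"x":0,"y":0,"z":0,"ax":0,"ay":0,"az":0,"grip":1},
  {"x":0,"y":0,"z":0,"ax":0,"ay":0,"az":0,"grip":1},
])

```text
t: 27.55
tool_pos: [408.9, -148.9, 237.4]
eef_rot: [[-0.972, 0.234, -0.0], [0.234, 0.972, 0.0], [0.0, 0.0, -1.0]]
contact_force: [0.3, 0.5, -2.7]
width: 0.218
grip_force: 31.1
```

```bash
python3 st.py
python3 - <<'E'
from h import *
np.set_printoptions(precision=2,suppress=True)
cam('wrist');snap('wrist','w7.png');im=snap('top','t7.png')
s=cv2.imread('pics/w7.png')[:, :];t=cv2.imread('pics/t7.png')[200:320,340:440];sd=cv2.imread
S=snap('side','s7.png')[:,:,::-1][150:310,260:420]
a=cv2.resize(s,(533,400));b=cv2.resize(np.ascontiguousarray(S),(266,266));c=cv2.resize(t,(266,320))
o=np.zeros((590,800,3),np.uint8);o[:400,:533]=a;o[:266,533:799]=b;o[268:588,533:799]=c;cv2.imwrite('pics/m7.png',o)
h=ctrl.calibration('wrist')
print('tip proj',proj('wrist',[465,-163.5,196]),proj('wrist',[490,-169.5,184]),proj('wrist',[520,-176.7,184]))
E
```

```text
27.55 [ 408.876 -148.87   237.365] 166.44049434398568 [ 1.463  0.381 -1.374  2.06   0.435  1.047  1.209] F [ 0.268  0.453 -2.651] T [ 0.141 -0.123 -0.005] 20.01535990391819 31.121224192902446
tip proj [315.44 374.14] [315.6  394.66] [315.72 431.78]
```

View pics/m7.png

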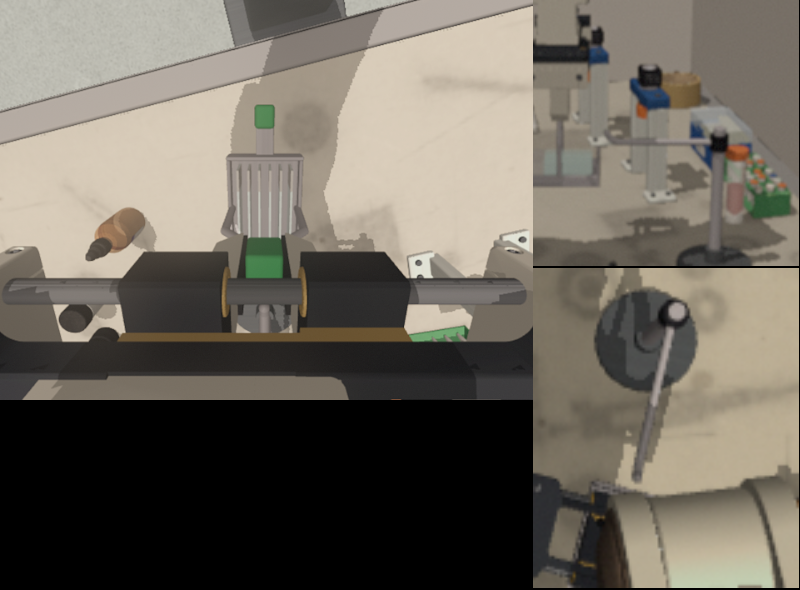

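The rack hangs level in the jaws, and the prong tip shows centred between the fingers at (264,310) against the tab at (265,258), so the approach is aligned.

>>> play_rows([
  {"x":0.0496,"y":-0.0119,"z":0,"ax":0,"ay":0,"az":0,"grip":1},
  {"x":0.0496,"y":-0.0119,"z":0,"ax":0,"ay":0,"az":0,"grip":1},
  {"x":0.0496,"y":-0.0119,"z":0,"ax":0,"ay":0,"az":0,"grip":1},
  {"x":0.0496,"y":-0.0119,"z":0,"ax":0,"ay":0,"az":0,"grip":1},
  {"x":0.0496,"y":-0.0119,"z":0,"ax":0,"ay":0,"az":0,"grip":1},
  {"x":0.0496,"y":-0.0119,"z":0,"ax":0,"ay":0,"az":0,"grip":1},
])

```text
t: 28.45
tool_pos: [469.2, -164.0, 237.2]
eef_rot: [[-0.972, 0.235, -0.0], [0.235, 0.972, 0.0], [0.0, 0.0, -1.0]]
contact_force: [-0.4, -0.4, -2.0]
width: 0.213
grip_force: 31.1
```

>>> play_rows([
  {"x":0.0496,"y":-0.0119,"z":0,"ax":0,"ay":0,"az":0,"grip":1},
  {"x":0.0496,"y":-0.0119,"z":0,"ax":0,"ay":0,"az":0,"grip":1},
  {"x":0.0496,"y":-0.0119,"z":0,"ax":0,"ay":0,"az":0,"grip":1},
  {"x":0.0496,"y":-0.0119,"z":0,"ax":0,"ay":0,"az":0,"grip":1},
  {"x":0,"y":0,"z":0,"ax":0,"ay":0,"az":0,"grip":1},
])

```text
t: 29.08
tool_pos: [508.9, -173.4, 237.3]
eef_rot: [[-0.972, 0.235, 0.0], [0.235, 0.972, 0.001], [-0.0, 0.001, -1.0]]
contact_force: [-0.0, -0.3, -2.5]
width: 0.216
grip_force: 31.1
```

```bash
python3 st.py
python3 - <<'E'
from h import *
np.set_printoptions(precision=2,suppress=True)
snap('side','s8.png')
for q in('tab_grip','bail_under','hook_seat','post_grip'):
    for e in ctrl.place_of(q,'side')[:1]: print(q,e['p'],e['at'])
print(proj('side',[508,-173.5,207]),proj('side',[526,-178,184]))
E
```

```text
29.075 [ 508.911 -173.393  237.258] 166.39900847171617 [ 1.173  0.556 -1.184  1.834  0.566  1.145  1.125] F [-0.003 -0.311 -2.528] T [ 0.089 -0.155  0.034] 19.890090474242818 31.120573561638594
bail_under 0.96 [323.6, 223.4]
hook_seat 0.69 [334.0, 232.2]
post_grip 0.58 [283.5, 237.2]
[324.28 222.79] [332.98 233.18]
```

>>> play_rows([
  {"x":0,"y":0,"z":-0.02,"ax":0,"ay":0,"az":0,"grip":1},
  {"x":0,"y":0,"z":-0.025,"ax":0,"ay":0,"az":0,"grip":1},
  {"x":0,"y":0,"z":-0.025,"ax":0,"ay":0,"az":0,"grip":1},
  {"x":0,"y":0,"z":-0.02,"ax":0,"ay":0,"az":0,"grip":1},
  {"x":0,"y":0,"z":-0.01,"ax":0,"ay":0,"az":0,"grip":1},
  {"x":0,"y":0,"z":0,"ax":0,"ay":0,"az":0,"grip":1},
])

```text
t: 30.08
tool_pos: [508.1, -173.3, 217.1]
eef_rot: [[-0.972, 0.235, -0.0], [0.235, 0.972, 0.0], [0.0, 0.0, -1.0]]
contact_force: [0.5, -0.1, -3.1]
width: 0.217
grip_force: 31.1
```

>>> play_rows([
  {"x":0,"y":0,"z":-0.005,"ax":0,"ay":0,"az":0,"grip":1},
  {"x":0,"y":0,"z":0,"ax":0,"ay":0,"az":0,"grip":1},
])

```text
t: 30.32
tool_pos: [508.2, -173.4, 216.3]
eef_rot: [[-0.972, 0.235, 0.0], [0.235, 0.972, -0.0], [-0.0, -0.0, -1.0]]
contact_force: [-0.2, 0.1, -2.0]
width: 0.215
grip_force: 31.1
```

>>> play_rows([
  {"x":0,"y":0,"z":-0.005,"ax":0,"ay":0,"az":0,"grip":1},
  {"x":0,"y":0,"z":0,"ax":0,"ay":0,"az":0,"grip":1},
])

```text
t: 30.58
tool_pos: [508.1, -173.4, 215.2]
eef_rot: [[-0.972, 0.235, -0.0], [0.235, 0.972, 0.0], [0.0, -0.0, -1.0]]
contact_force: [0.4, 0.6, -2.3]
width: 0.215
grip_force: 31.1
```

>>> play_rows([
  {"x":0,"y":0,"z":-0.005,"ax":0,"ay":0,"az":0,"grip":1},
  {"x":0,"y":0,"z":0,"ax":0,"ay":0,"az":0,"grip":1},
])

```text
t: 30.82
tool_pos: [508.2, -173.4, 214.4]
eef_rot: [[-0.972, 0.235, 0.0], [0.235, 0.972, -0.0], [-0.0, -0.0, -1.0]]
contact_force: [-0.1, -0.2, -0.7]
width: 0.212
grip_force: 31.1
```

>>> play_rows([
  {"x":0,"y":0,"z":-0.0025,"ax":0,"ay":0,"az":0,"grip":1},
  {"x":0,"y":0,"z":0,"ax":0,"ay":0,"az":0,"grip":1},
])

```text
t: 31.08
tool_pos: [508.3, -173.4, 214.1]
eef_rot: [[-0.972, 0.235, 0.0], [0.235, 0.972, -0.0], [-0.0, -0.0, -1.0]]
contact_force: [-0.5, -0.1, 2.3]
width: 0.218
grip_force: 31.2
```

>>> play_rows([
  {"x":0,"y":0,"z":-0.004,"ax":0,"ay":0,"az":0,"grip":1},
  {"x":0,"y":0,"z":0,"ax":0,"ay":0,"az":0,"grip":1},
  {"x":0,"y":0,"z":0,"ax":0,"ay":0,"az":0,"grip":1},
])

```text
t: 31.45
tool_pos: [508.4, -173.3, 213.8]
eef_rot: [[-0.972, 0.235, 0.0], [0.235, 0.972, -0.001], [-0.001, -0.001, -1.0]]
contact_force: [-2.7, -0.3, 6.9]
width: 0.213
grip_force: 31.2
```

```bash
python3 st.py
```

```text
31.45 [ 508.395 -173.349  213.82 ] 166.40099456358658 [ 1.152  0.58  -1.157  1.858  0.597  1.106  1.102] F [-2.69  -0.339  6.936] T [ 0.142  0.568 -0.038] 19.61860024035503 31.194777712225914
```

>>> play_rows([
  {"x":0,"y":0,"z":0.003,"ax":0,"ay":0,"az":0,"grip":1},
  {"x":0,"y":0,"z":0.002,"ax":0,"ay":0,"az":0,"grip":1},
  {"x":0,"y":0,"z":0,"ax":0,"ay":0,"az":0,"grip":1},
])

```text
t: 31.82
tool_pos: [508.3, -173.4, 214.1]
eef_rot: [[-0.972, 0.235, 0.0], [0.235, 0.972, 0.0], [-0.0, 0.0, -1.0]]
contact_force: [-1.4, -0.7, 3.7]
width: 0.219
grip_force: 31.2
```

>>> play_rows([
  {"x":0,"y":0,"z":0,"ax":0,"ay":0,"az":0,"grip":0.75},
  {"x":0,"y":0,"z":0,"ax":0,"ay":0,"az":0,"grip":0.7},
  {"x":0,"y":0,"z":0,"ax":0,"ay":0,"az":0,"grip":0.6},
  {"x":0,"y":0,"z":0,"ax":0,"ay":0,"az":0,"grip":0.5},
  {"x":0,"y":0,"z":0,"ax":0,"ay":0,"az":0,"grip":0.4},
  {"x":0,"y":0,"z":0,"ax":0,"ay":0,"az":0,"grip":0.4},
  {"x":0,"y":0,"z":0,"ax":0,"ay":0,"az":0,"grip":0.4},
  {"x":0,"y":0,"z":0.05,"ax":0,"ay":0,"az":0,"grip":0.4},
  {"x":0,"y":0,"z":0.1,"ax":0,"ay":0,"az":0,"grip":0.4},
  {"x":0,"y":0,"z":0.1,"ax":0,"ay":0,"az":0,"grip":0.4},
  {"x":0,"y":0,"z":0.1,"ax":0,"ay":0,"az":0,"grip":0.4},
  {"x":-0.1,"y":0,"z":0.1,"ax":0,"ay":0,"az":0,"grip":0.4},
  {"x":-0.1,"y":0,"z":0.1,"ax":0,"ay":0,"az":0,"grip":0.4},
  {"x":0,"y":0,"z":0,"ax":0,"ay":0,"az":0,"grip":0.4},
  {"x":0,"y":0,"z":0,"ax":0,"ay":0,"az":0,"grip":0.4},
])

```text
t: 33.7
tool_pos: [468.3, -173.8, 324.2]
eef_rot: [[-0.972, 0.236, 0.0], [0.236, 0.972, -0.001], [-0.001, -0.001, -1.0]]
contact_force: [0.7, -0.2, -0.2]
width: 0.599
grip_force: 0.0
```

```bash
python3 st.py
python3 - <<'E'
from h import *
np.set_printoptions(precision=2,suppress=True)
import json
for n in('side','wrist','top'):
    cam(n);snap(n,n[0]+'9.png')
    for q,z in dict(tab_grip=204,bail_under=184,post_grip=155,hook_seat=184).items():
        for e in ctrl.place_of(q,n)[:1]: print(n,q,round(e['p'],2),np.array(e['at']),onz(n,e['at'],z))
    for q in('stain_bottle','petri_dish','sample_tube','eyepiece','objective_can'):
        if n=='side':
            e=ctrl.place_of(q,n)[:1]
            if e:print(q,round(e[0]['p'],2),np.array(e[0]['at']))
print(proj('side',[508,-173.5,184]))
E
```

```text
33.7 [ 468.345 -173.844  324.16 ] 166.34929682080136 [ 1.383  0.4   -1.344  1.815  0.411  1.257  1.257] F [ 0.749 -0.165 -0.235] T [ 0.083 -0.125 -0.006] 55.11634720031397 0.0
side tab_grip 0.97 [328.5 226.4] [ 513.09 -188.44  204.  ]
side bail_under 0.75 [323.9 232.2] [ 508.9  -168.23  184.  ]
side post_grip 0.86 [289.  246.2] [ 435.83 -158.61  155.  ]
side hook_seat 0.56 [332.5 230.8] [ 528.78 -164.23  184.  ]
stain_bottle 0.95 [304.2 355.5]
petri_dish 0.76 [250.  244.1]
sample_tube 0.96 [379.4 280. ]
eyepiece 0.91 [415.  374.6]
objective_can 0.93 [371.6 378.5]
wrist tab_grip 0.96 [327.5 286.1] [ 506.72 -173.89  204.  ]
wrist bail_under 0.95 [329.  277.1] [ 508.28 -172.31  184.  ]
wrist post_grip 0.89 [329.4 179.5] [ 432.21 -153.35  155.  ]
wrist hook_seat 0.63 [326.3 293.8] [ 523.   -178.11  184.  ]
top tab_grip 0.91 [383.9 260.6] [ 501.05 -171.81  204.  ]
top bail_under 0.54 [383.  259.9] [ 503.7  -172.59  184.  ]
top post_grip 0.53 [373.6 293. ] [ 429.95 -155.17  155.  ]
top hook_seat 0.86 [388.3 250.8] [ 524.11 -184.4   184.  ]
[324.13 233.11]
```

The rack hangs at about (508, -173) with its bail at seat height. The bystanders are where they were and the gripper is well clear, so I hand in.

```bash
python3 -c "
from workcell import ctrl
print(ctrl.hand_in())"
```

```text
the job is handed in; nothing more can be done
None
```

I loosened the knob anticlockwise, drew the rack out and stood it in front of the clamp, then hung it on the drip hook. I tugged it with about 7–9 N before letting go, and handed the job in at about 34 s; no verdict came back.

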